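# Drop the groove gauge into the drip groove of a stone sill

### The job

The red granite window sill lies upside down on the trestle, and its drip groove has to be checked. Take the gauge with the yellow handle, which stands on the sill, and, without lifting it off the stone, drag it along towards the middle until its foot drops fully into the groove, then let go of it and leave it standing there. Leave the gauge with the blue handle alone: it is for a wider groove.

Things in the scene. Friction and masses are not known exactly. Their poses are not given: they have to be found in the camera images.
- groove (a point): Middle of the drip groove, level with the sill's flat upper face, 30 mm above the table. The red granite sill is fixed, 110 mm (x) by 360 mm (y, the way to drag). The groove, a paler sawn channel 34 mm wide (along y), 15 mm deep, runs along x right across the sill's middle, open at both ends. z up.
- yellow_gauge_handle (a point): Centre of the yellow bar handle of the gauge to use, 20 mm thick (y), 44 wide (x), 50 tall (z up); grasp from above across the 20 mm. Below it a metal shoulder plate 56 x 56 x 8 mm, its top 25 mm under this point. The gauge, 0.25 kg, loose, stands on the sill 105 to 145 mm from the groove, on either side; its y lies within 7 degrees of the sill's y.
- yellow_gauge_foot (a point): Middle of the underside of that gauge's steel foot, 45 mm below the handle's centre: 20 mm (y) by 46 (x) by 12 tall, on the sill's face at the start. In the groove it has 7 mm of play each side and the shoulder plate rests on the sill's face, 12 mm lower than at the start. A firm grip carries the weight: over the groove press lightly down or let go.
- blue_gauge_handle (a point): Centre of the other gauge's blue bar handle. It has the same shape and size, but its foot is 44 mm wide along y and does not fit this groove. It stands loose on the sill on the other side of the groove, 105 to 145 mm from it. To be left alone.

How it is judged:
On the way:
1. the yellow-handled gauge, held in the fingers, has been dragged at least 30 mm and is not yet in the groove (contact force between the fingers and yellow_gauge above 2 N and distance of yellow_gauge_handle from where it was at the start of the episode above 0.03 m and z of yellow_gauge_handle in the frame of groove above 0.04 m), for 0.1 s.
At the end, for the whole second after the job is handed in: The yellow-handled gauge stands upright (within 7 degrees) and still with its foot in the groove: its handle's centre is 27 to 37 mm above the sill's upper face (33 when fully down), within 15 mm of the groove's middle line and within 35 mm of the sill's long centre line (z of yellow_gauge_handle in the frame of groove between 0.027 and 0.037 m and y of yellow_gauge_handle in the frame of groove between -0.015 and 0.015 m and x of yellow_gauge_handle in the frame of groove between -0.035 and 0.035 m and angle between yellow_gauge_handle's own z axis and vertical below 0.12 rad and linear speed of yellow_gauge below 0.02 m/s); the robot touches nothing.
It fails at once if the yellow-handled gauge is lifted more than 12 mm off the sill (z of yellow_gauge_handle in the frame of groove above 0.057 m).
It fails at once if the blue-handled gauge is moved more than 15 mm (distance of blue_gauge_handle from where it was at the start of the episode above 0.015 m).
It also fails if it takes over 32 s, if anything falls off the work surface, if the arm or the gripper's body presses on something with over 40 N, if the wrist force passes 120 N, or if a joint passes its speed limit or range.

### The arm

A 6-joint arm with a two-finger parallel gripper is mounted at the origin on the work surface; the furniture and walls round the work are solid. World frame = base frame: x ahead of the robot, y to its left, z up, the work surface at z = 0. Lengths are in m, angles in rad, forces in N, time in s.
With the tool pointing down it reaches from about 0.25 to 0.725 m from the base axis. Payload 4 kg.
Tool frame: the origin (TCP) lies on the centre line of the jaws, within the pads' length; the fingertips stand arm.tip_extent ahead of it and the grasp point (between the pads) is the TCP (arm.tip_extent is the distance from the TCP to the fingertips, in m); z points along the fingers, y is the line along which they close (so a half turn about z gives the same grasp; the last joint's range is limited). The gripper opens to 85 mm and grips with 20 to 120 N. Pads are 22 mm wide; open, the fingers measure 114 mm over their backs; the gripper's body (76 mm by 85 mm) begins 54 mm behind the grasp point. The pads swing forward as they close: fully open they stand 13 mm farther back than shut.
Start: joints at [1.289, 0.241, 0.005, 1.335, 0, 1.571], TCP at [0.139, 0.48, 0.25] pointing down, gripper open.
Joint ranges: [-2.72, 2.72], [-1.05, 1.87], [-1.09, 1.28], [-1.99, 2.15], [-1.42, 1.44], [-3.14, 3.14]. Speed limits (rad/s): [2.79, 2.79, 3.14, 3.14, 3.14, 3.14].

### API

Orientations are given as a unit quaternion [x, y, z, w].
In Python, from station import arm gives the robot as it stands.
- The arm moves only by the tool play_rows, never from a script. Its argument "rows" is a list of rows, each an object of numbers: "dx", "dy", "dz": the shift along the world's x, y, z in mm; "ax", "ay", "az": the turn, a rotation vector about the world's x, y, z in degrees. A call has 1 to 20 rows; each row is the pose to reach, as a shift and turn from the pose commanded when the call began; what a row does not reach only later rows make up. A row lasts 1/8 s, in which the tool goes at most 62.5 mm and 10.7 degrees, less where a joint would pass 70% of its speed; a pose out of reach is approached as far as the arm can. A call with a gripper value outside its range is refused whole. "claw" is the opening, from 0 (shut) to 1 (fully open), set as the call begins (left out, the last holds). The fingers move at their own pace and stop on an object; the grip force is fixed at half the most. Time passes only in rows, so rows that repeat a pose let the fingers close. It gives the time, the measured TCP pose, the force, the opening and the grip force at its end, in the units of the state.
- arm.get_obs(): the state, without advancing time (a new reading comes with each control period).
- arm.grab_frame(name): name is "scene" or "side" or "wrist"; returns the picture (384x512x3 uint8, red, green, blue); there is no depth.
- arm.get_calibration(name): a dict with "fx", "fy", "cx", "cy" (pixels), "rvec" (rotation vector, rad) and "tvec" (3), from world to camera coordinates, as OpenCV has them; the wrist camera has in their place "hand_eye" (4x4, takes a point from camera to tool coordinates, whose origin is the TCP and whose axes are the flange's). Camera axes: x right, y down, z forward; pixel columns grow to the right and rows downward; lengths in m; the calibration is good to about 2 mm. A picture is of the moment at which its call begins: read the wrist's pose just before it. get_calibration takes no time and is no camera call.
- arm.sign_off(): hands the job in; it is judged then, once.
Trained networks look in the newest picture that a camera, given by its name, has taken for a name from the list of things; names that differ only in an ending like _2 or _b are one class to them, and where a whole thing is asked for, a point or a joint stands for the part that bears it (a point fixed in the world has none). Each returns a list of dicts, best first, with "score" (0 to 1); they miss things now and then, are a little off and sometimes report something else, mostly with a low value. They report only what shows in the picture. A call takes as long as a camera call.
- arm.search_frame(camera, query): "extent" ([centre column, centre row, width, height] in pixels, round what is visible of it).
- arm.cut_out(camera, query): "mask" (384x512 bool, what is visible of it) and "extent" ([centre column, centre row, width, height] in pixels, round what is visible of it).
The state is a dict: "t": time; "joint_pos": joint angles; "dq": joint speeds; "joint_efforts": joint torques, N m; "eef_pos": TCP position; "orientation": TCP orientation; "ft_force": force on the tool from outside, world axes, zero at the start; "ft_torque": the same for the moment, N m; "gripper_width": opening from 0.0 (shut) to 1.0 (fully open); "grip_force": force on a finger pad.
Only numpy, scipy, OpenCV 4.12 (cv2) and the standard library are available. Lean on these libraries where they do the work, as an engineer would, in place of code of your own. Each camera call takes 0.05 s, during which the arm holds its last target. There are 200 camera calls.

## Working session

There is one attempt and no reset: what is moved stays moved. The work goes in short steps, Python scripts to look and compute and a tool call to move; the robot and the scene stay as the last step left them, time stands still between calls to the robot, and variables do not carry over. Pictures are saved under pics/ and viewed, at most 10 in all, crops included, and the job is handed in when it is done.

Besides the shell and the picture viewer there is one more tool, called after "Emit:" as name(argument=value, ...), one argument or row to a line, values as JSON. play_rows: Moves the arm, as the interface text tells. Its arguments: {"type":"object","properties":{"rows":{"type":"array"},"claw":{"type":"number"}},"required":["rows"]}

```bash
mkdir -p pics; cat > h.py <<'E'
import numpy as np, cv2
from scipy.spatial.transform import Rotation as R
from station import arm
def ray(cam,uv,obs=None):
    c=arm.get_calibration(cam)
    d=np.array([(uv[0]-c['cx'])/c['fx'],(uv[1]-c['cy'])/c['fy'],1.])
    if 'hand_eye' in c:
        T=np.array(c['hand_eye']);Q=R.from_quat(obs['orientation']).as_matrix()
        return Q@T[:3,3]+np.array(obs['eef_pos']),Q@T[:3,:3]@d
    M=R.from_rotvec(np.ravel(c['rvec'])).as_matrix()
    return -M.T@np.ravel(c['tvec']),M.T@d
def atz(cam,uv,z,obs=None):
    o,d=ray(cam,uv,obs); return o+d*(z-o[2])/d[2]
def tri(rs):
    A=0;b=0
    for o,d in rs:
        d=d/np.linalg.norm(d);P=np.eye(3)-np.outer(d,d);A=A+P;b=b+P@o
    return np.linalg.solve(A,b)
E
python3 - <<'E'
from h import *
ims=[]
for c in ("scene","side","wrist"):
    o=arm.get_obs(); im=arm.grab_frame(c); ims.append(im)
    cv2.imwrite(f'pics/{c}0.png',im[...,::-1])
    for q in ("yellow_gauge_handle","blue_gauge_handle","groove"):
        for r in arm.cut_out(c,q)[:2]:
            v,u=np.nonzero(r['mask']); p=(u.mean(),v.mean())
            print(c,q,round(r['score'],2),np.round(r['extent']),np.round(p),np.round(atz(c,p,.075 if 'h' in q else .03,o),3))
print(arm.get_obs()['t'],arm.tip_extent,arm.get_obs()['orientation'])
cv2.imwrite('pics/two.png',cv2.resize(np.hstack(ims[:2])[...,::-1],(800,300)))
E
```

```text
scene yellow_gauge_handle 0.67 [290. 241.  42.  42.] [290. 240.] [ 0.55  -0.278  0.075]
scene blue_gauge_handle 0.98 [232. 190.  28.  40.] [234. 191.] [ 0.563 -0.043  0.075]
scene groove 0.81 [269. 244. 134.  96.] [267. 244.] [ 0.548 -0.204  0.03 ]
side yellow_gauge_handle 0.83 [270. 252.  35.  45.] [270. 253.] [ 0.56  -0.273  0.075]
side blue_gauge_handle 0.71 [250. 160.  29.  38.] [250. 160.] [ 0.573 -0.03   0.075]
side groove 0.72 [266. 229.  91. 155.] [262. 233.] [ 0.565 -0.188  0.03 ]
0.6 0.019 [1.40438747e-01 9.90089368e-01 2.51611155e-05 1.59401501e-05]
```

View pics/two.png

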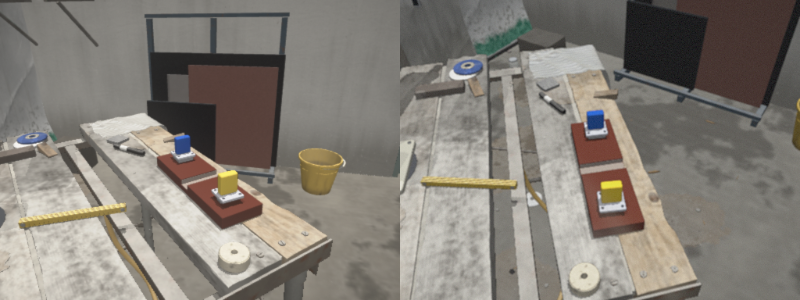

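View pics/wrist0.png

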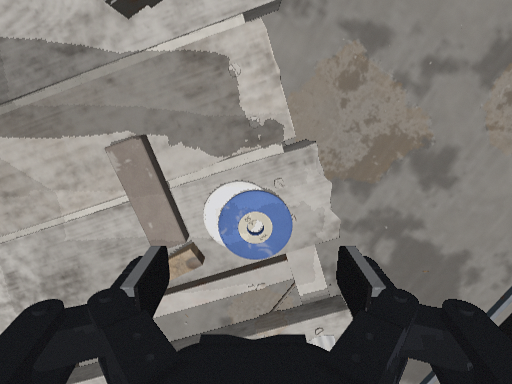

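Emit:
play_rows(
  rows=[
    {"dx":416,"dy":-700,"az":16},
    {"dx":416,"dy":-700,"az":16},
    {"dx":416,"dy":-700,"az":16},
    {"dx":416,"dy":-700,"az":16},
    {"dx":416,"dy":-700,"az":16},
    {"dx":416,"dy":-700,"az":16},
    {"dx":416,"dy":-700,"az":16},
    {"dx":416,"dy":-700,"az":16},
    {"dx":416,"dy":-700,"az":16},
    {"dx":416,"dy":-700,"az":16},
    {"dx":416,"dy":-700,"az":16},
    {"dx":416,"dy":-700,"az":16},
    {"dx":416,"dy":-700,"az":16},
    {"dx":416,"dy":-700,"az":16},
    {"dx":416,"dy":-700,"az":16},
    {"dx":416,"dy":-700,"az":16},
    {"dx":416,"dy":-700,"az":16},
  ],
  claw=1,
)

```text
$.rows[0]: bad value
```

```bash
cat > look.py <<'E'
from h import *
import sys
o=arm.get_obs(); im=arm.grab_frame('wrist'); cv2.imwrite(f'pics/{sys.argv[1]}.png',im[...,::-1])
print(o['t'],np.round(o['eef_pos'],4),R.from_quat(o['orientation']).as_matrix()[:,1].round(3),np.round(arm.get_calibration('wrist')['hand_eye'],3).tolist())
for q in ("yellow_gauge_handle","blue_gauge_handle","groove"):
    for r in arm.cut_out('wrist',q)[:1]:
        cs=max(cv2.findContours(r['mask'].astype(np.uint8),0,1)[0],key=len)
        b=cv2.boxPoints(cv2.minAreaRect(cs)); 
        z=.03 if q=='groove' else .1
        print(q,round(r['score'],2),np.round(r['extent']),'box',b.round().tolist(),[atz('wrist',p,z,o)[:2].round(3).tolist() for p in b])
E
python3 look.py w1
```

```text
0.6 [0.139  0.4803 0.2503] [0.278 0.961 0.   ] [[-0.001, -0.956, -0.293, 0.075], [1.0, -0.001, 0.0, -0.0], [-0.001, -0.293, 0.956, -0.123], [0.0, 0.0, 0.0, 1.0]]
```

View pics/w1.png

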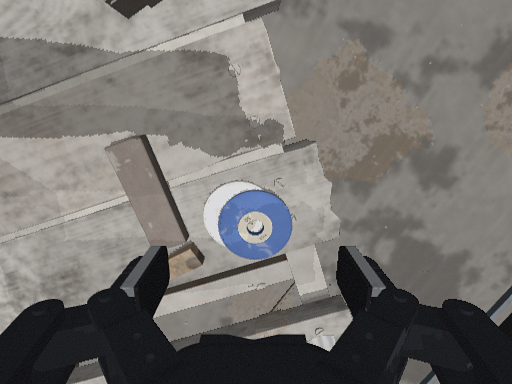

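The move was refused and nothing moved, so this picture is the same as the start view. I'll resend it with all six keys.

Emit:
play_rows(
  rows=[
    {"dx":26,"dy":-44,"dz":0,"ax":0,"ay":0,"az":1},
  ],
  claw=1,
)

```text
t: 0.92
eef_pos: [0.1647, 0.4379, 0.2499]
orientation: [0.13, 0.992, 0.001, 0.0]
ft_force: [0.8, 0.2, 0.5]
gripper_width: 1.0
grip_force: 0.0
```

Emit:
play_rows(
  rows=[
    {"dx":390,"dy":-656,"dz":0,"ax":0,"ay":0,"az":15},
    {"dx":390,"dy":-656,"dz":0,"ax":0,"ay":0,"az":15},
    {"dx":390,"dy":-656,"dz":0,"ax":0,"ay":0,"az":15},
    {"dx":390,"dy":-656,"dz":0,"ax":0,"ay":0,"az":15},
    {"dx":390,"dy":-656,"dz":0,"ax":0,"ay":0,"az":15},
    {"dx":390,"dy":-656,"dz":0,"ax":0,"ay":0,"az":15},
    {"dx":390,"dy":-656,"dz":0,"ax":0,"ay":0,"az":15},
    {"dx":390,"dy":-656,"dz":0,"ax":0,"ay":0,"az":15},
    {"dx":390,"dy":-656,"dz":0,"ax":0,"ay":0,"az":15},
    {"dx":390,"dy":-656,"dz":0,"ax":0,"ay":0,"az":15},
    {"dx":390,"dy":-656,"dz":0,"ax":0,"ay":0,"az":15},
    {"dx":390,"dy":-656,"dz":0,"ax":0,"ay":0,"az":15},
    {"dx":390,"dy":-656,"dz":0,"ax":0,"ay":0,"az":15},
    {"dx":390,"dy":-656,"dz":0,"ax":0,"ay":0,"az":15},
    {"dx":390,"dy":-656,"dz":0,"ax":0,"ay":0,"az":15},
    {"dx":390,"dy":-656,"dz":0,"ax":0,"ay":0,"az":15},
    {"dx":390,"dy":-656,"dz":0,"ax":0,"ay":0,"az":15},
  ],
  claw=1,
)

```text
t: 3.05
eef_pos: [0.5549, -0.2188, 0.2509]
orientation: [0.001, 1.0, -0.0, 0.0]
ft_force: [-0.1, -0.0, -1.1]
gripper_width: 0.998
grip_force: 0.0
```

```bash
python3 look.py w2
```

```text
3.05 [ 0.5549 -0.2188  0.2509] [ 0.001  1.    -0.   ] [[-0.001, -0.956, -0.293, 0.075], [1.0, -0.001, 0.0, 0.0], [-0.0, -0.293, 0.956, -0.123], [0.0, 0.0, 0.0, 1.0]]
yellow_gauge_handle 0.67 [222. 188.  49.  58.] box [[194.0, 214.0], [196.0, 157.0], [245.0, 159.0], [243.0, 216.0]] [[0.584, -0.278], [0.525, -0.272], [0.527, -0.226], [0.586, -0.229]]
blue_gauge_handle 0.61 [434. 198.  72.  57.] box [[397.0, 212.0], [412.0, 158.0], [477.0, 177.0], [461.0, 231.0]] [[0.582, -0.073], [0.527, -0.066], [0.545, 0.001], [0.603, -0.002]]
groove 0.61 [326. 183. 303.  89.] box [[174.0, 225.0], [175.0, 135.0], [475.0, 137.0], [474.0, 227.0]] [[0.625, -0.32], [0.511, -0.31], [0.514, 0.044], [0.629, 0.068]]
```

View pics/w2.png

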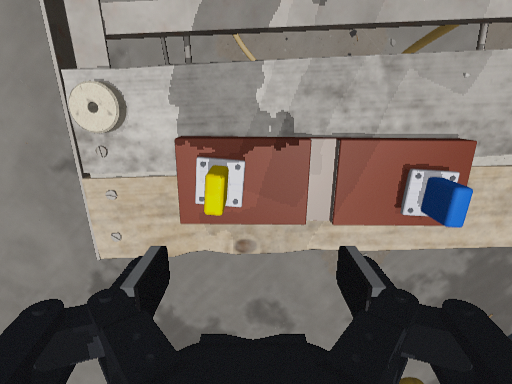

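The wrist view shows the yellow gauge's plate at cols 197–244, rows 157–207. The groove runs from about col 308 to 336 and the blue gauge is on the right.

```bash
python3 - <<'E'
from h import *
o=arm.get_obs()
im=cv2.imread('pics/w2.png')
f=lambda uv,z:atz('wrist',uv,z,o)[:2].round(4).tolist()
print('plate',[f(p,.05) for p in [(197,157),(244,160),(242,207),(195,205)]])
print('groove L',f((310,138),.03),f((306,223),.03),'R',f((337,139),.03),f((333,224),.03))
print('sill',[f(p,.03) for p in [(176,138),(474,139),(475,224),(180,224)]])
h=cv2.cvtColor(im,cv2.COLOR_BGR2HSV); m=cv2.inRange(h,(22,150,90),(35,255,255)); m[:120]=0;m[260:]=0
c=max(cv2.findContours(m,0,1)[0],key=cv2.contourArea)
print(cv2.minAreaRect(c),cv2.boundingRect(c))
c=im[145:235,180:345]; cv2.imwrite('pics/c.png',cv2.resize(c,None,fx=4.8,fy=4.8,interpolation=2))
E
```

```text
plate [[0.5337, -0.2819], [0.5372, -0.2288], [0.5937, -0.2318], [0.591, -0.2877]]
groove L [0.5149, -0.1514] [0.6228, -0.1505] R [0.5161, -0.1195] [0.6242, -0.1156]
sill [[0.5145, -0.3092], [0.5165, 0.042], [0.6247, 0.0674], [0.6237, -0.3128]]
((215.52377319335938, 190.0011444091797), (22.165359497070312, 49.89584732055664), 2.726310968399048) (204, 165, 24, 51)
```

View pics/c.png

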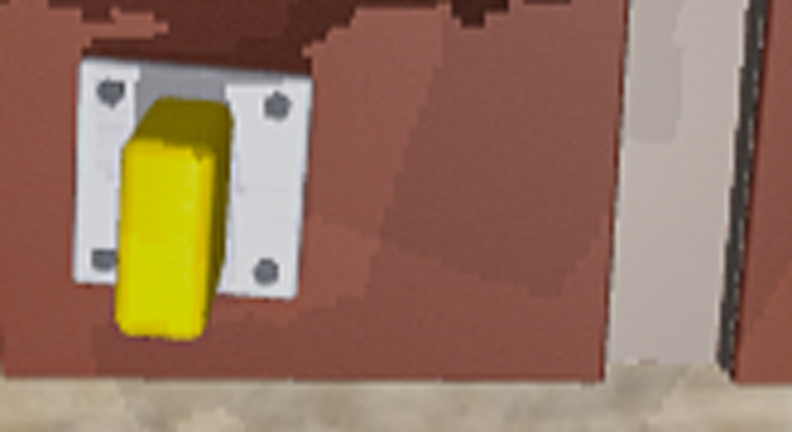

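Emit:
play_rows(
  rows=[
    {"dx":9,"dy":-39,"dz":-40,"ax":0,"ay":0,"az":-4},
    {"dx":9,"dy":-39,"dz":-80,"ax":0,"ay":0,"az":-4},
    {"dx":9,"dy":-39,"dz":-110,"ax":0,"ay":0,"az":-4},
    {"dx":9,"dy":-39,"dz":-116,"ax":0,"ay":0,"az":-4},
    {"dx":9,"dy":-39,"dz":-116,"ax":0,"ay":0,"az":-4},
  ],
  claw=1,
)

```text
t: 3.88
eef_pos: [0.5643, -0.2587, 0.1348]
orientation: [0.036, 0.999, -0.0, 0.0]
ft_force: [0.4, 0.3, 0.7]
gripper_width: 1.0
grip_force: 0.0
```

```bash
python3 look.py w3
```

```text
3.875 [ 0.5643 -0.2587  0.1348] [ 0.072  0.997 -0.   ] [[-0.001, -0.956, -0.293, 0.075], [1.0, -0.001, 0.0, 0.0], [-0.001, -0.293, 0.956, -0.123], [0.0, 0.0, 0.0, 1.0]]
yellow_gauge_handle 0.79 [255. 220.  76.  96.] box [[217.0, 171.0], [291.0, 171.0], [291.0, 266.0], [217.0, 266.0]] [[0.522, -0.275], [0.525, -0.234], [0.585, -0.236], [0.582, -0.282]]
groove 0.79 [346. 197. 332. 145.] box [[180.0, 138.0], [511.0, 120.0], [518.0, 251.0], [187.0, 269.0]] [[0.509, -0.311], [0.513, -0.056], [0.627, -0.029], [0.624, -0.322]]
```

View pics/w3.png

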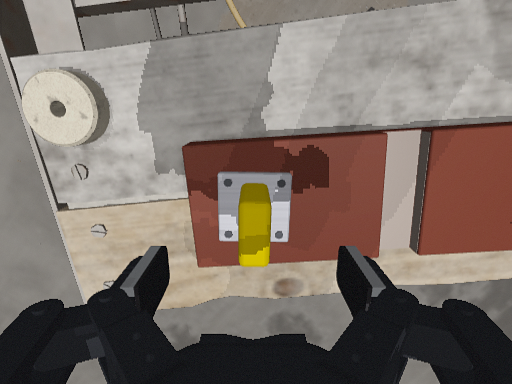

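The handle is centred between the jaws at col 255 and square to them. Next I go down and close.

Emit:
play_rows(
  rows=[
    {"dx":0,"dy":1,"dz":-30,"ax":0,"ay":0,"az":0},
    {"dx":0,"dy":1,"dz":-50,"ax":0,"ay":0,"az":0},
    {"dx":0,"dy":1,"dz":-50,"ax":0,"ay":0,"az":0},
  ],
  claw=1,
)

```text
t: 4.45
eef_pos: [0.5632, -0.2573, 0.0835]
orientation: [0.036, 0.999, 0.0, -0.001]
ft_force: [-0.5, 0.3, 0.2]
gripper_width: 1.003
grip_force: 0.0
```

Emit:
play_rows(
  rows=[
    {"dx":0,"dy":0,"dz":0,"ax":0,"ay":0,"az":0},
    {"dx":0,"dy":0,"dz":0,"ax":0,"ay":0,"az":0},
    {"dx":0,"dy":0,"dz":0,"ax":0,"ay":0,"az":0},
    {"dx":0,"dy":0,"dz":0,"ax":0,"ay":0,"az":0},
    {"dx":0,"dy":0,"dz":0,"ax":0,"ay":0,"az":0},
    {"dx":0,"dy":0,"dz":0,"ax":0,"ay":0,"az":0},
  ],
  claw=0,
)

```text
t: 5.2
eef_pos: [0.5646, -0.2579, 0.0851]
orientation: [0.036, 0.999, -0.0, 0.001]
ft_force: [-0.2, 0.7, 5.0]
gripper_width: 0.229
grip_force: 59.6
```

```bash
python3 - <<'E'
from h import *
o=dict(eef_pos=[.5643,-.2587,.1348],orientation=[.036,.999,0,0])
for p in [(387,133),(379,257),(430,129),(416,253)]: print(atz('wrist',p,.03,o).round(4))
print(arm.get_obs())
E
```

```text
[ 0.5161 -0.1503  0.03  ]
[ 0.6242 -0.1505  0.03  ]
[ 0.5154 -0.1173  0.03  ]
[ 0.6226 -0.1181  0.03  ]
{'t': 5.2, 'joint_pos': array([-4.28562708e-01,  5.86000621e-01,  8.58154752e-02,  1.06908866e+00,
        1.33734909e-05, -3.56192613e-01]), 'dq': array([-0.00164752,  0.00054287,  0.00084999,  0.00119378,  0.00048319,
        0.00011561]), 'joint_efforts': array([-4.49671294e-02, -4.76500547e+01,  2.13258791e+01, -8.97296565e-02,
       -3.48808640e-02, -1.24804251e-02]), 'eef_pos': array([ 0.56455594, -0.25793159,  0.08510705]), 'orientation': array([ 3.61771360e-02,  9.99345103e-01, -2.84917978e-04,  7.05965543e-04]), 'ft_force': array([-0.15836658,  0.69595569,  5.02414984]), 'ft_torque': array([ 0.08837006,  0.04571595, -0.02167361]), 'grip_force': 59.55812752246857, 'gripper_width': 0.22861931116370968}
```

Emit:
play_rows(
  rows=[
    {"dx":0,"dy":6,"dz":0,"ax":0,"ay":0,"az":0},
    {"dx":1,"dy":16,"dz":0,"ax":0,"ay":0,"az":1},
    {"dx":2,"dy":28,"dz":0,"ax":0,"ay":0,"az":2},
    {"dx":3,"dy":40,"dz":0,"ax":0,"ay":0,"az":3},
    {"dx":4,"dy":52,"dz":0,"ax":0,"ay":0,"az":4},
    {"dx":4,"dy":64,"dz":0,"ax":0,"ay":0,"az":4},
    {"dx":4,"dy":76,"dz":0,"ax":0,"ay":0,"az":4},
    {"dx":4,"dy":84,"dz":0,"ax":0,"ay":0,"az":4},
    {"dx":4,"dy":90,"dz":0,"ax":0,"ay":0,"az":4},
    {"dx":4,"dy":90,"dz":0,"ax":0,"ay":0,"az":4},
  ],
  claw=0,
)

```text
t: 6.45
eef_pos: [0.5691, -0.167, 0.0851]
orientation: [0.001, 1.0, -0.0, 0.001]
ft_force: [1.6, -2.3, 6.8]
gripper_width: 0.221
grip_force: 60.2
```

```bash
python3 look.py w4
```

```text
6.45 [ 0.5691 -0.167   0.0851] [ 0.001  1.    -0.   ] [[-0.001, -0.956, -0.293, 0.075], [1.0, -0.001, 0.0, 0.0], [-0.0, -0.293, 0.956, -0.123], [0.0, 0.0, 0.0, 1.0]]
yellow_gauge_handle 0.91 [254. 259.  97. 138.] box [[205.0, 190.0], [301.0, 190.0], [301.0, 324.0], [205.0, 324.0]] [[0.525, -0.185], [0.525, -0.148], [0.588, -0.145], [0.588, -0.189]]
blue_gauge_handle 0.9 [475. 249.  64.  96.] box [[446.0, 202.0], [511.0, 202.0], [511.0, 297.0], [446.0, 297.0]] [[0.53, -0.09], [0.53, -0.064], [0.574, -0.053], [0.574, -0.082]]
groove 0.9 [265. 218. 493. 159.] box [[19.0, 293.0], [20.0, 137.0], [512.0, 141.0], [510.0, 297.0]] [[0.622, -0.336], [0.511, -0.308], [0.514, -0.008], [0.626, 0.02]]
```

View pics/w4.png

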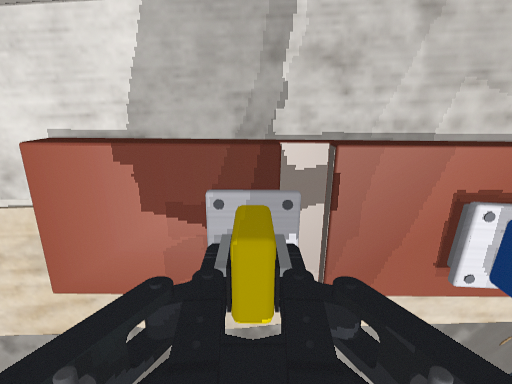

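The gauge is held and flat on the stone. At row 142 the groove lips are at cols 280 and 333, so I'll refine the groove position from those.

```bash
python3 - <<'E'
from h import *
o=arm.get_obs()
for p in [(280,142),(334,142),(324,280)]: print(atz('wrist',p,.03,o).round(4))
for p in [(206,191),(299,191)]: print(atz('wrist',p,.05,o).round(4))
E
```

```text
[ 0.5145 -0.1499  0.03  ]
[ 0.5146 -0.1168  0.03  ]
[ 0.6119 -0.116   0.03  ]
[ 0.5398 -0.1934  0.05  ]
[ 0.5399 -0.1402  0.05  ]
```

Emit:
play_rows(
  rows=[
    {"dx":0,"dy":6,"dz":0,"ax":0,"ay":0,"az":0},
    {"dx":0,"dy":14,"dz":0,"ax":0,"ay":0,"az":0},
    {"dx":0,"dy":22,"dz":0,"ax":0,"ay":0,"az":0},
    {"dx":0,"dy":29,"dz":0,"ax":0,"ay":0,"az":0},
    {"dx":0,"dy":34,"dz":0,"ax":0,"ay":0,"az":0},
    {"dx":0,"dy":34,"dz":-1,"ax":0,"ay":0,"az":0},
    {"dx":0,"dy":34,"dz":-2,"ax":0,"ay":0,"az":0},
    {"dx":0,"dy":34,"dz":-4,"ax":0,"ay":0,"az":0},
    {"dx":0,"dy":34,"dz":-4,"ax":0,"ay":0,"az":0},
  ],
  claw=0,
)

```text
t: 7.78
eef_pos: [0.5677, -0.1337, 0.0798]
orientation: [0.001, 1.0, 0.0, -0.0]
ft_force: [-0.2, -0.1, -2.1]
gripper_width: 0.226
grip_force: 58.9
```

The force is about -2 N, which is the gauge's own weight, so the foot is over the groove and going in. I'll lower it the rest of the way.

Emit:
play_rows(
  rows=[
    {"dx":0,"dy":0,"dz":-2,"ax":0,"ay":0,"az":0},
    {"dx":0,"dy":0,"dz":-4,"ax":0,"ay":0,"az":0},
    {"dx":0,"dy":0,"dz":-6,"ax":0,"ay":0,"az":0},
    {"dx":0,"dy":0,"dz":-8,"ax":0,"ay":0,"az":0},
    {"dx":0,"dy":0,"dz":-8,"ax":0,"ay":0,"az":0},
  ],
  claw=0,
)

```text
t: 8.4
eef_pos: [0.568, -0.1337, 0.0731]
orientation: [0.001, 1.0, -0.0, 0.0]
ft_force: [-1.4, 0.4, 3.7]
gripper_width: 0.228
grip_force: 59.7
```

It is seated: 12 mm lower with about 4 N of contact. I'll release and move up.

Emit:
play_rows(
  rows=[
    {"dx":0,"dy":0,"dz":0,"ax":0,"ay":0,"az":0},
    {"dx":0,"dy":0,"dz":0,"ax":0,"ay":0,"az":0},
    {"dx":0,"dy":0,"dz":0,"ax":0,"ay":0,"az":0},
    {"dx":0,"dy":0,"dz":0,"ax":0,"ay":0,"az":0},
    {"dx":0,"dy":0,"dz":10,"ax":0,"ay":0,"az":0},
    {"dx":0,"dy":0,"dz":40,"ax":0,"ay":0,"az":0},
    {"dx":0,"dy":0,"dz":90,"ax":0,"ay":0,"az":0},
    {"dx":0,"dy":0,"dz":120,"ax":0,"ay":0,"az":0},
    {"dx":0,"dy":0,"dz":120,"ax":0,"ay":0,"az":0},
  ],
  claw=0.7,
)

```text
t: 9.52
eef_pos: [0.5702, -0.1343, 0.1964]
orientation: [0.001, 1.0, -0.001, 0.004]
ft_force: [0.4, 0.4, -0.4]
gripper_width: 0.694
grip_force: 0.0
```

```bash
python3 look.py w5
```

```text
9.525 [ 0.5702 -0.1343  0.1964] [ 0.003  1.    -0.002] [[-0.001, -0.956, -0.293, 0.075], [1.0, -0.001, 0.0, 0.0], [-0.0, -0.293, 0.956, -0.123], [0.0, 0.0, 0.0, 1.0]]
yellow_gauge_handle 0.89 [254. 188.  58.  70.] box [[226.0, 153.0], [281.0, 153.0], [281.0, 218.0], [226.0, 218.0]] [[0.529, -0.154], [0.529, -0.112], [0.583, -0.111], [0.582, -0.156]]
blue_gauge_handle 0.63 [382. 200.  77.  70.] box [[344.0, 229.0], [354.0, 159.0], [425.0, 169.0], [415.0, 239.0]] [[0.592, -0.059], [0.534, -0.056], [0.542, -0.0], [0.602, 0.002]]
groove 0.72 [257. 178. 364. 105.] box [[73.0, 229.0], [74.0, 124.0], [435.0, 128.0], [434.0, 232.0]] [[0.623, -0.331], [0.512, -0.309], [0.516, 0.045], [0.628, 0.065]]
```

View pics/w5.png

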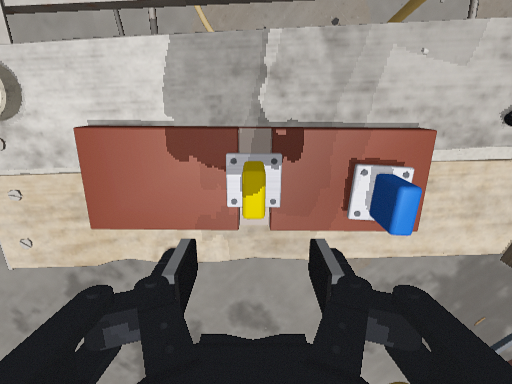

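The yellow gauge stands upright over the groove at about (254, 185), with its plate flat across both lips. The blue gauge is where it was and the gripper is clear.

```bash
python3 -c "
from station import arm
print(arm.sign_off())"
```

```text
the job is handed in; nothing more can be done
None
```

I dragged the yellow gauge along the stone into the groove, where it dropped 12 mm until its plate rested on the sill; I let go, left the blue gauge alone, and handed the job in at about 9.7 s (no verdict was shown).

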